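# Wedge the tray stop into the sealer's dovetail way

### The arm

A 6-joint arm with a two-finger parallel gripper is mounted at the origin on the work surface. World frame = base frame: x ahead of the robot, y to its left, z up, the work surface at z = 0. Lengths are in mm, angles in rad, forces in N, time in s.
With the tool pointing down it reaches from about 350 to 850 mm from the base axis. Payload 8.1 kg.
Tool frame: the origin (TCP) lies on the front face of the gripper's body, between the roots of the fingers; the fingertips stand 73 mm ahead of it and the grasp point (between the pads) lies 54 mm ahead of it; z points along the fingers, y is the line along which they close (so a half turn about z gives the same grasp; the last joint's range is limited). The gripper opens to 85 mm and grips with 20 to 120 N. Pads are 22 mm wide; open, the fingers measure 114 mm over their backs; the gripper's body (76 mm by 85 mm) begins 54 mm behind the grasp point. The pads swing forward as they close: fully open they stand 13 mm farther back than shut.
Start: joints at [-1.249, 0.13, 1.488, -0, 1.523, -0.085], TCP at [237.424, -551.032, 303.892] pointing down, gripper open.
Joint ranges: [-2.96, 2.96], [-0.89, 2.26], [0.02, 2.5], [-1.34, 4.48], [0, 2.73], [-2.66, 2.66]. Speed limits (rad/s): [2.39, 2.39, 2.79, 3.14, 3.14, 3.14].

### API

Orientations are given as a rotation vector (axis times angle).
In Python, from rig import manip, command_gripper, read_camera, camera_info, order gives the robot as it stands. Calls block until the motion is done:
- manip.movep(position, orientation): joint-space move of the TCP to a pose.
- manip.move_l(position, orientation=None, v=150, threshold=None): straight line of the TCP; orientation=None keeps the orientation; v is the mean speed in mm/s. With threshold (N) it stops when the force on the tool has changed by that much, and returns True; else False.
- manip.goto_joints(angles): joint-space move.
- command_gripper(opening): opening from 0.0 (shut) to 1.0 (fully open); the grip force is fixed at half the most; returns when the fingers have stopped.
- manip.wait(seconds).
- manip.inverse_kinematics(position, orientation): joint angles nearest the present ones, or None.
- manip.observe(): the state.
- read_camera(name): name is "side" or "top"; returns the picture (400x640x3 uint8, red, green, blue); there is no depth.
- camera_info(name): a dict with "intrinsics" (3x3 intrinsics, pixels), "k1" (the pictures are not rectified: a ray, as slopes to the right and down, at radius r is drawn at 1 + k1 r^2 times it, then the intrinsics apply), "camera_from_world" (4x4, takes a point from world to camera coordinates). Camera axes: x right, y down, z forward; pixel columns grow to the right and rows downward; lengths in mm; the calibration is good to about 2 mm. A picture is of the moment at which its call begins. camera_info takes no time and is no camera call.
A pose or a line that the arm cannot do raises manip.Unreachable and nothing moves.
- order.finish_job(): hands the job in; it is judged then, once.
The state is a dict: "time_s": time; "joint_pos": joint angles; "qvel": joint speeds; "tau": joint torques, N m; "eef_pos": TCP position; "orientation": TCP orientation; "contact_force": force on the tool from outside, world axes, zero at the start; "moment": the same for the moment, N m; "grip_width": opening from 0.0 (shut) to 1.0 (fully open); "grip_force": force on a finger pad.
Only numpy, scipy, OpenCV 4.12 (cv2) and the standard library are available. Lean on these libraries where they do the work, as an engineer would, in place of code of your own. Each camera call takes 0.05 s, during which the arm holds its last target. There are 200 camera calls.

### The job

Fit the blue tray stop to the meal-tray sealer: set it down on the bare bed in front of the dovetail way, slide it in nose first between the rails, and push it along until it wedges tight and stays so by itself, with a firm but not violent push. Leave the orange stop where it lies.

Things in the scene. Friction and masses are not known exactly. Their poses are not given: they have to be found in the camera images.
- blue_stop: Blue plastic tray stop, 175-350 g. Origin: centre of the foot's underside; x to the nose (narrow end), z up. Dovetail foot: x -40 to 40 mm, 12 high, widest at the bottom; right flank straight, y = -22 at the bottom; left flank tapers 6 deg from y = 26 (rear) to 18 (nose); both lean in 30 deg going up. Neck 22 wide to z = 17. Upright plate at the nose: x 30-38, z 17-51, 62 wide.
- blue_fin (a point): Grip fin on top of the blue stop, to be pinched from above across its y: 14 mm thick in y, 40 mm long (stop x -32 to 8), from z = 17 to 58 mm above the stop's underside. This point is its middle in x and y, 45 mm above the underside. 42 mm ahead of it in x stands the plate.
- blue_rear (a point): Rear face of the blue stop's foot, flat, about 40 mm wide and 12 mm high: it can be pushed with shut fingers. This point is its middle, 6 mm above the underside, 40 mm behind the stop's origin.
- orange_stop: A second stop of the same shape in orange plastic, with a plate 48 mm wide: not wanted, leave it where it lies.
- sealer: Tray sealer, fixed. Origin at bench height under its way; x along the way, the direction in which the stop slides in with its own x along it; z up. Flat aluminium bed, x -150 to 100 mm, y -95 to 95, top at z = 30. Rails on it from x = -30 to 90, 14 mm high, undercut 30 deg to fit the stop. Beyond x = 100 a tray nest up to 86 mm high, from x = 340 a head 365 mm high.
- mouth (a point): Open end of the way on the bed's top, on the sealer's x axis (x = -30 mm). Left rail (y > 0): brass gib, closing in by 6 deg as x grows. Its sideways setting differs unseen by 5 mm, so the stop comes tight with its origin anywhere from sealer x = -30 to about 25 mm: only the resistance tells. A steady push of 15 to 20 N along x wedges it so that it stays; over 33 N is too much.
- landing (a point): Point on the bare bed's top (z = 30 mm) in front of the mouth, on the sealer's x axis at x = -85 mm. A stop set down with its origin here lies wholly before the rails. With the nose just at the mouth (origin at x = -70) there are 4 to 9 mm of side play, all towards the gib (+y) from the sealer's axis; the play shrinks by 1 mm per 9.5 mm slid in.
- fixed_rail: The dark straight rail on the sealer's bed, 120 mm long, 14 mm high. Its origin lies on the sealer's x axis at bed height (sealer x = 0, y = 0, z = 30 mm), axes as the sealer's; its undercut flank meets the bed along y = -22 mm, so the stop lies against it with its origin at y = 0.
There are look-alikes about, which are no part of the job. Of the things shaped like the blue_stop, the blue one is meant.

How it is judged:
By the outcome, as a careful person would: the job done as asked, in the order asked, and still so for the second after the job is handed in, with the robot touching nothing.
It also fails if it takes over 64 s, if anything falls off the work surface, if the arm or the gripper's body presses on something with over 40 N, if the wrist force passes 120 N, or if a joint passes its speed limit or range.

## Working session

There is one attempt and no reset: what is moved stays moved. The work goes in short steps, each a Python script; the robot and the scene stay as the last script left them, time stands still between calls to the robot, and variables do not carry over. Pictures are saved under pics/ and viewed, at most 10 in all, crops included, and the job is handed in when it is done.

```bash
mkdir -p pics; ls
python3 - <<'E'
from rig import *
import cv2,numpy as np
for n in("side","top"):
    cv2.imwrite(f"pics/{n}0.png",cv2.cvtColor(read_camera(n),cv2.COLOR_RGB2BGR)); i=camera_info(n)
    print(n,np.round(i["intrinsics"],1).tolist(),i["k1"],np.round(i["camera_from_world"],3).tolist())
s=manip.observe();print(s)
E
```

```text
pics
side [[470.5, 0.0, 319.2], [0.0, 470.5, 197.4], [0.0, 0.0, 1.0]] 0.030309130283944385 [[0.996, -0.084, 0.013, -529.195], [-0.04, -0.592, -0.805, 173.476], [0.075, 0.801, -0.594, 772.479], [0.0, 0.0, 0.0, 1.0]]
top [[420.3, 0.0, 314.3], [0.0, 420.3, 201.2], [0.0, 0.0, 1.0]] 0.028513761064759773 [[-0.012, -0.999, -0.043, 175.77], [-1.0, 0.013, -0.021, 526.197], [0.021, 0.042, -0.999, 850.382], [0.0, 0.0, 0.0, 1.0]]
{'time_s': 0.1, 'joint_pos': array([-1.24940455e+00,  1.31140521e-01,  1.48918874e+00,  1.74324204e-05,
        1.52298747e+00, -8.54320200e-02]), 'qvel': array([-0.0008695 , -0.00207857, -0.00088589, -0.0012017 , -0.00237571,
        0.00034391]), 'tau': array([ 1.50498872e-03, -5.70948851e+01, -5.01944375e+01, -1.13077740e-04,
        8.19192384e-03, -2.55553795e-05]), 'eef_pos': array([ 237.30471135, -550.66726281,  302.90635335]), 'orientation': array([-3.07514400e+00, -6.34292002e-01,  2.91450063e-04]), 'contact_force': array([ 0.26672358, -0.32501407,  0.48756484]), 'moment': array([ 0.0010364 ,  0.0108413 , -0.00721713]), 'grip_force': 0.0, 'grip_width': 0.9959591206061453}
```

View pics/side0.png

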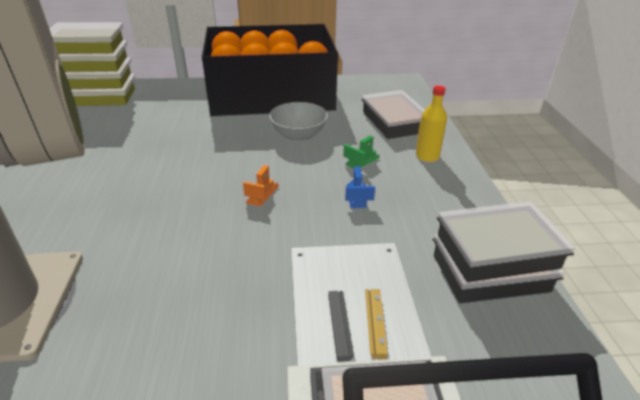

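View pics/top0.png

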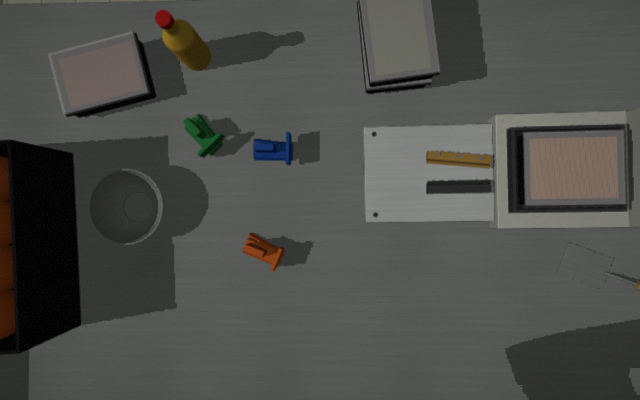

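The pictures show three stop-shaped things, given as top px / side px: blue (272,149)/(359,190), orange (263,251)/(261,187) and green (203,134)/(361,152). I choose the blue one. In the top view its nose plate is at the right (290,149), facing the sealer. The bed spans 364–494, the brass gib is at (459,158) and the dark rail at (459,187).

Run:
```python
import cv2,numpy as np
t=cv2.imread("pics/top0.png");s=cv2.imread("pics/side0.png")
r=lambda im,x,y,w,h,k:cv2.resize(im[y:y+h,x:x+w],None,fx=k,fy=k,interpolation=cv2.INTER_NEAREST)
a=r(t,242,122,60,50,6);b=r(s,330,160,60,50,6);c=r(t,355,115,150,60*2,4)
out=np.zeros((600,800,3),np.uint8);out[:300,:360]=a[:300];out[:300,400:760]=b
d=cv2.resize(t[118:230,355:505],(600,300*112//112*1),interpolation=cv2.INTER_NEAREST);out[300:600,:600]=d
cv2.imwrite("pics/crop1.png",out)
```

```text
(no output)
```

View pics/crop1.png

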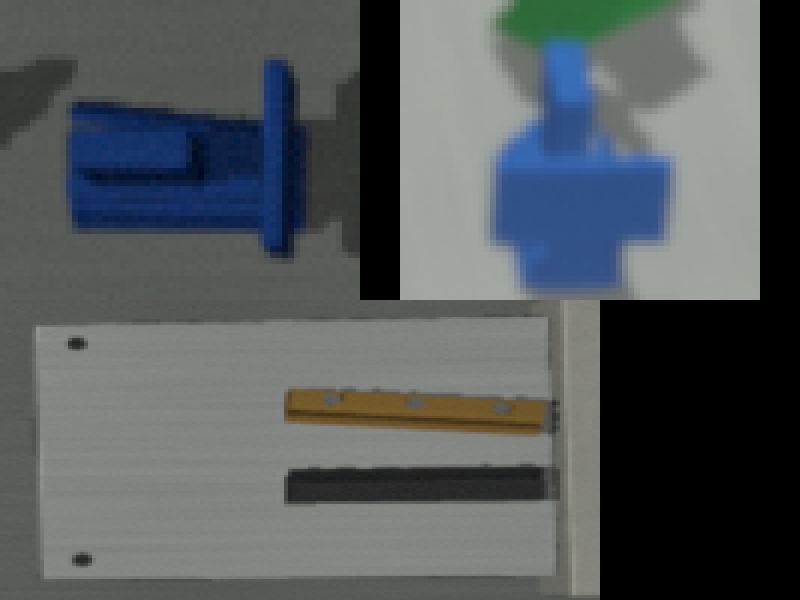

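The crop confirms the choice: a wide plate at the nose (286–291) and the fin at about (254–274, 144–149) in the top view. The rails start at top column ~426. Next I measure both poses.

```bash
cat > h.py <<'E'
import cv2,numpy as np
from rig import *
def ray(n,px):
    i=camera_info(n);K=np.array(i["intrinsics"]);T=np.array(i["camera_from_world"]);k=i["k1"]
    q=cv2.undistortPoints(np.array(px,float).reshape(-1,1,2),K,np.array([k,0,0,0.])).reshape(-1,2)
    R=T[:3,:3];c=-R.T@T[:3,3];return c,np.c_[q,np.ones(len(q))]@R
def cast(n,px,z):
    c,d=ray(n,px);return c+d*((z-c[2])/d[:,2])[:,None]
def proj(n,P):
    i=camera_info(n);T=np.array(i["camera_from_world"])
    return cv2.projectPoints(np.array(P,float).reshape(-1,1,3),T[:3,:3],T[:3,3],np.array(i["intrinsics"]),np.array([i["k1"],0,0,0.]))[0].reshape(-1,2)
def edge(g,pts_fixed,lo,hi,axis,sign):
    """sub-pixel steepest step along axis (0:rows,1:cols) between lo..hi; sign of gradient"""
    out=[]
    for f in pts_fixed:
        l=g[lo:hi,f] if axis==0 else g[f,lo:hi]
        d=np.diff(l.astype(float))*sign;k=int(d.argmax());w=np.clip(d[max(0,k-1):k+2],0,None)
        p=lo+.5+(np.arange(max(0,k-1),max(0,k-1)+len(w))*w).sum()/w.sum()
        out.append((f,p) if axis==0 else (p,f))
    return np.array(out)
E
python3 - <<'E'
from h import *
t=cv2.imread("pics/top0.png");s=cv2.imread("pics/side0.png")
g=t.mean(2);gs=s.mean(2)
bl=t[...,0].astype(float)-t[...,2];bs=s[...,0].astype(float)-s[...,2]
def fit(n,e,z,name):
    P=cast(n,e,z)[:,:2];v=cv2.fitLine(P.astype(np.float32),cv2.DIST_HUBER,0,.01,.01).ravel()
    print(name,'pt',v[2:].round(1),'dir deg',round(np.degrees(np.arctan2(v[1],v[0])),2),'ends',P[0].round(1),P[-1].round(1))
# sealer
fit("top",edge(g,range(132,216),358,372,1,1),30,"bed front x=-150")
fit("top",edge(g,range(372,488),215,227,0,-1),30,"bed right y=-95")
fit("top",edge(g,range(372,488),120,132,0,1),30,"bed left y=95")
fit("top",edge(g,range(430,486),174,186,0,-1),44,"dark rail inner top y=-13.9")
fit("top",edge(g,range(183,191),420,432,1,-1),44,"dark rail end x=-30")
fit("side",edge(gs,range(295,350),340,362,1,1),44,"S dark rail inner")
fit("side",edge(gs,range(255,345),286,300,1,1),30,"S bed right y=-95")
fit("side",edge(gs,range(310,385),238,250,0,1),30,"S bed front x=-150")
# stop
fit("top",edge(bl,range(256,284),155,168,0,-1),0,"foot right y=-22")
fit("top",edge(bl,range(144,157),245,258,1,1),12,"rear x=-40 z12")
fit("top",edge(bl,range(134,141),280,289,1,1),51,"plate rear x=30 (upper)")
fit("top",edge(bl,range(160,163),280,289,1,1),51,"plate rear x=30 (lower)")
print(edge(bl,[287,288,289],126,138,0,1),edge(bl,[287,288,289],157,168,0,-1))
print('plate L',cast("top",edge(bl,[287,288,289],126,138,0,1),51).round(1)[:,:2].tolist(),'R',cast("top",edge(bl,[287,288,289],157,168,0,-1),51).round(1)[:,:2].tolist())
e=edge(gs,range(348,374),183,190,0,-1)
fit("side",e,51,"S plate front top x=38")
print('S plate side edges L/R',cast("side",[(edge(bs,[190],340,352,1,1)[0])],40).round(1),cast("side",[(edge(bs,[190],370,380,1,-1)[0])],40).round(1))
print('S fin top sides',edge(bs,[170,172,174],348,358,1,1)[:,0],edge(bs,[170,172,174],358,368,1,-1)[:,0])
for z in(58,):print(cast("side",edge(bs,[170,172,174],348,358,1,1),z).round(1)[:,:2].tolist(),cast("side",edge(bs,[170,172,174],358,368,1,-1),z).round(1)[:,:2].tolist())
e=edge(g,range(256,272),140,147,0,1);print(e[:,1].round(1));fit("top",e,58,"fin top left y=7")
e=edge(g,range(256,272),146,152,0,-1);print(e[:,1].round(1));fit("top",e,58,"fin top right y=-7")
E
```

```text
bed front x=-150 pt [568.9  68.5] dir deg 0.19 ends [664.5  69.1] [499.3  67.5]
bed right y=-95 pt [486.5 -67.5] dir deg -89.92 ends [486.7  54.2] [ 486.1 -168.5]
bed left y=95 pt [675. -61.] dir deg -89.82 ends [674.6  51.5] [ 675.2 -172.1]
dark rail inner top y=-13.9 pt [ 565.4 -109.3] dir deg -89.74 ends [564.7 -57.3] [ 566.5 -161.3]
dark rail end x=-30 pt [553.3 -49.2] dir deg -3.29 ends [560.1 -50.1] [546.5 -49. ]
S dark rail inner pt [ 563.6 -114.5] dir deg -89.81 ends [563.4 -63. ] [ 563.6 -162.1]
S bed right y=-95 pt [485.7 -51.4] dir deg -89.86 ends [485.6  48. ] [ 486.  -137.7]
S bed front x=-150 pt [566.6  67.6] dir deg 0.14 ends [519.9  67.8] [655.2  68.4]
foot right y=-22 pt [616.1 264.1] dir deg 88.56 ends [616.8 289.8] [615.  233.4]
rear x=-40 z12 pt [635.7 293.8] dir deg -3.08 ends [647.6 293.1] [622.9 293.2]
plate rear x=30 (upper) pt [653.9 222.4] dir deg -1.3 ends [659.8 222.2] [648.  222.6]
plate rear x=30 (lower) pt [606.9 223.5] dir deg 8.44 ends [608.9 223.8] [605.  223.2]
[[287.         131.66091954]
 [288.         131.70930233]
 [289.         131.71568627]] [
[... 206 characters left out ...]
nt top x=38 pt [634.4 214.8] dir deg -0.51 ends [609.7 229.7] [659.6 217. ]
S plate side edges L/R [[604.3 223.6  40. ]] [[664.  219.6  40. ]]
S fin top sides [353.58108108 353.64285714 353.66304348] [360.50900901 360.5625     361.36111111]
[[626.7, 270.2], [625.8, 262.5], [624.7, 254.9]] [[641.5, 269.3], [640.4, 261.6], [640.9, 253.9]]
[140.8 140.6 140.7 140.6 140.7 140.9 143.5 143.4 143.5 141.4 143.2 143.6
 141.7 142.5 141.9 142.4]
fin top left y=7 pt [644.4 264.5] dir deg 81.05 ends [646.4 278.9] [642.7 249.6]
[149.2 149.5 149.7 149.5 149.6 149.4 149.7 149.5 149.8 149.6 149.8 149.7
 150.  149.7 149.5 149.6]
fin top right y=-7 pt [629.  266.2] dir deg 87.92 ends [630.  279.1] [628.7 249.8]
```

```bash
cat >> h.py <<'E'
from scipy.spatial.transform import Rotation as Ro
SO=np.array([579.5,-81.0]);SY=np.radians(-89.85)   # sealer origin, yaw
def down(yaw,flip=1):
    """tool z down, tool y along flip * left of heading yaw"""
    y=flip*np.array([-np.sin(yaw),np.cos(yaw),0]);z=np.array([0,0,-1.]);return Ro.from_matrix(np.c_[np.cross(y,z),y,z]).as_rotvec()
def S(x,y,z):
    c,s=np.cos(SY),np.sin(SY);return np.array([SO[0]+c*x-s*y,SO[1]+s*x+c*y,z])
def st():
    o=manip.observe();print('t',round(o['time_s'],2),'pos',o['eef_pos'].round(1),'F',o['contact_force'].round(1),'M',o['moment'].round(2),'grip',round(o['grip_width'],3),round(o['grip_force'],1));return o
E
python3 - <<'E'
from h import *
by=np.radians(-91.4);fin=np.array([634.8,264.8])
for f in(1,-1):
    for n,p,yw in(("pick",[*fin,99],by),("place",S(-97,2,129),SY),("push",S(-145,2,110),SY),("push90",S(-145,2,110),SY+np.pi/2),("end90",S(-30,2,110),SY+np.pi/2)):
        q=manip.inverse_kinematics(p,down(yw,f));print(f,n,None if q is None else np.round(q,2))
o=manip.observe();p=o['eef_pos'];r=p[:2]/np.linalg.norm(p[:2])
q=manip.inverse_kinematics([*(r*450),330],o['orientation']);print(q)
E
```

```text
1 pick [ 0.32  0.53  1.39 -0.    1.22  0.35]
1 place [-0.06  0.23  1.71 -0.    1.2  -0.06]
1 push [ 0.02  0.26  1.71 -0.    1.17  0.02]
1 push90 [ 0.02  0.26  1.71 -0.    1.17 -1.55]
1 end90 [-0.18  0.26  1.71  0.    1.17 -1.75]
-1 pick None
-1 place None
-1 push None
-1 push90 [0.02 0.26 1.71 0.   1.17 1.59]
-1 end90 [-0.18  0.26  1.71  0.    1.17  1.39]
[-1.27790894e+00 -2.94296038e-01  1.84258804e+00 -3.17409704e-05
  1.59502452e+00 -1.13936301e-01]
```

Run:
```python
from h import *
by=np.radians(-91.4);fin=np.array([634.8,264.8]);R=down(by)
o=manip.observe();p=o['eef_pos'];r=p[:2]/np.linalg.norm(p[:2])
q=np.array(manip.inverse_kinematics([*(r*450),330],o['orientation']));manip.goto_joints(q)
q[0]=0.3;q[5]=0.35;manip.goto_joints(q);st()
manip.movep([*fin,190],R);manip.move_l([*fin,99],R,v=80);st()
command_gripper(0.0);st()
manip.move_l([*fin,200],R,v=120);manip.wait(.2);st()
for n in("side","top"):cv2.imwrite(f"pics/{n}1.png",cv2.cvtColor(read_camera(n),cv2.COLOR_RGB2BGR))
a=cv2.imread("pics/side1.png")[60:260,220:480];cv2.imwrite("pics/c2.png",cv2.resize(a,None,fx=3,fy=3))
```

```text
t 3.03 pos [412.3 180.4 330. ] F [ 0.3 -0.9  0.1] M [ 0.01 -0.05  0.03] grip 0.999 0.0
t 5.39 pos [635.3 265.   99.9] F [0.3 1.1 0. ] M [ 0.   -0.01 -0.04] grip 0.998 0.0
t 6.04 pos [634.9 264.9  99.2] F [0.4 0.8 1.5] M [ 0.06 -0.01 -0.01] grip 0.155 59.2
t 7.23 pos [634.3 264.6 198.7] F [ 0.4 -0.8 -2.4] M [ 0.1  -0.   -0.04] grip 0.154 58.6
```

View pics/c2.png

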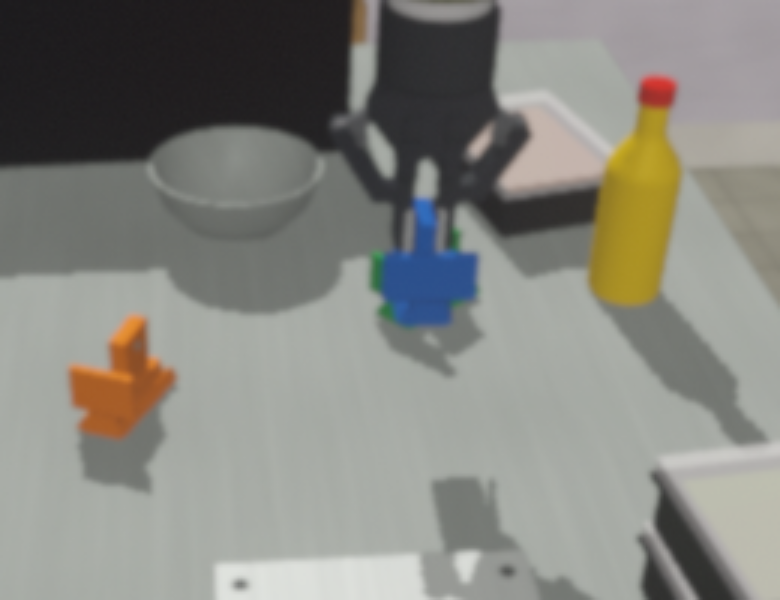

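The blue stop is held level by its fin at side px ~(362,155), and the orange one is undisturbed. Next I set it down in front of the mouth.

Run:
```python
from h import *
R=down(SY)
manip.movep(S(-99,2,200),R);manip.move_l(S(-99,2,136),R,v=100);manip.wait(.2);st()
print(manip.move_l(S(-99,2,126),R,v=12,threshold=4));st()
for n in("side","top"):cv2.imwrite(f"pics/{n}2.png",cv2.cvtColor(read_camera(n),cv2.COLOR_RGB2BGR))
k=lambda im,x,y,w,h,W,H:cv2.resize(im[y:y+h,x:x+w],(W,H),interpolation=cv2.INTER_CUBIC)
t=cv2.imread("pics/top2.png");s=cv2.imread("pics/side2.png")
cv2.imwrite("pics/c3.png",np.hstack([k(s,280,220,150,160,400,427),k(t,355,110,150,160,400,427)]))
P=[S(-85+38,2+31,81),S(-85+38,2-31,81),S(-85+40,2-22,30),S(-85+40,2+18,30)]
print(proj("side",P).round(1).tolist());print(proj("top",P).round(1).tolist())
```

```text
t 9.32 pos [581.9  17.9 137.1] F [ 0.2  0.1 -2.6] M [0.03 0.   0.06] grip 0.153 58.6
True
t 9.91 pos [581.3  18.  129.1] F [1.3 0.3 4.7] M [ 0.04 -0.14  0.03] grip 0.149 59.8
[[372.9, 263.3], [333.9, 265.3], [338.5, 288.4], [362.8, 287.1]]
[[421.4, 153.7], [422.1, 187.1], [417.5, 183.9], [417.1, 163.7]]
```

View pics/c3.png

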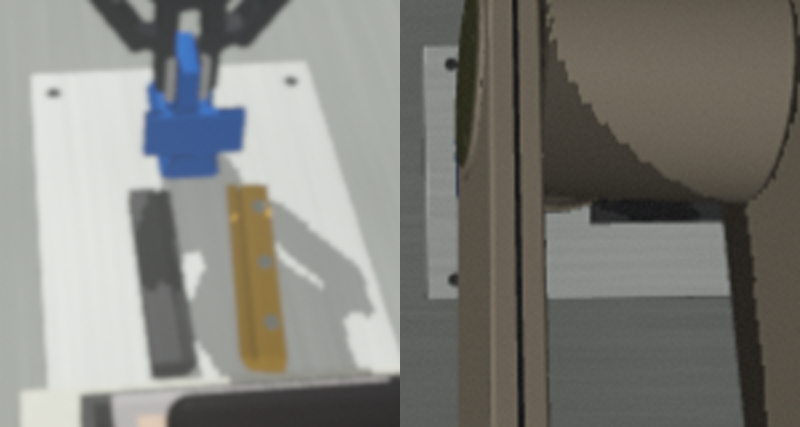

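In the side view the stop stands before the mouth, with its nose bottom edge from ~(341,285) to (361,286). The rail ends are at ~(342,291) for the dark rail and ~(365,290) for the gib. I check the lateral offset within this same view.

Run:
```python
from h import *
s=cv2.imread("pics/side2.png");g=s.mean(2);b=s[...,0].astype(float)-s[...,2];s0=cv2.imread("pics/side0.png");g0=s0.mean(2);y0=s0[...,2].astype(float)-s0[...,0]
loc=lambda P:[( (p[:2]-SO)@[np.cos(SY),np.sin(SY)], (p[:2]-SO)@[-np.sin(SY),np.cos(SY)]) for p in P]
f=lambda n,e,z:print(n,np.round(e[:,0],1),np.round(loc(cast("side",e,z)),1).tolist())
f("nose R z~33",edge(b,[280,282,284],334,346,1,1),33)
f("nose L z~33",edge(b,[280,282,284],356,368,1,-1),33)
f("plate R z70",edge(b,[264,268,272],328,342,1,1),70)
f("plate L z70",edge(b,[264,268,272],364,378,1,-1),70)
f("dark inner z44",edge(g0,[293,296,300,310,320,340],340,360,1,1),44)
f("dark outer z44",edge(g0,[293,296,300,310,320,340],322,342,1,-1),44)
f("gib inner z44",edge(y0,[293,296,300,310,320,340],352,374,1,1),44)
f("gib outer z44",edge(y0,[293,296,300,310,320,340],374,394,1,-1),44)
```

```text
nose R z~33 [339.3 339.4 339.7] [[-60.6, -16.9], [-56.1, -17.3], [-51.7, -17.4]]
nose L z~33 [360.6 360.6 361.3] [[-58.0, 18.2], [-53.5, 17.6], [-49.1, 18.0]]
plate R z70 [334.4 334.3 334.2] [[-60.9, -26.2], [-52.0, -27.4], [-43.3, -28.5]]
plate L z70 [371.3 370.5 370.3] [[-56.6, 32.9], [-47.8, 30.2], [-39.1, 28.3]]
dark inner z44 [342.7 343.5 344.4 346.3 347.6 350.7] [[-22.2, -16.6], [-16.0, -16.3], [-7.8, -15.8], [11.9, -15.5], [30.7, -16.2], [66.0, -16.6]]
dark outer z44 [328.2 327.7 328.4 329.6 331.2 333.6] [[-23.9, -39.4], [-17.8, -40.9], [-9.7, -40.5], [10.0, -40.8], [28.9, -40.4], [64.2, -40.8]]
gib inner z44 [365.2 365.4 365.6 366.5 367.4 368.7] [[-19.6, 18.8], [-13.4, 18.0], [-5.4, 17.0], [14.2, 15.0], [32.9, 13.1], [68.0, 9.1]]
gib outer z44 [379.7 374.8 380.7 382.3 383.6 378.6] [[-17.9, 41.5], [-12.3, 32.7], [-3.6, 40.4], [16.0, 39.0], [34.7, 37.1], [69.0, 23.0]]
```

Run:
```python
from h import *
R=down(SY)
manip.move_l(S(-99,2.3,129.3),R,v=20);st()
for x in(-85,-75,-65):
    print(x,manip.move_l(S(x-2,2.3,129.3),R,v=30,threshold=8));o=st()
cv2.imwrite("pics/side3.png",cv2.cvtColor(read_camera("side"),cv2.COLOR_RGB2BGR))
s=cv2.imread("pics/side3.png");cv2.imwrite("pics/c4.png",cv2.resize(s[220:380,280:430],(562,600),interpolation=cv2.INTER_CUBIC))
```

```text
t 10.26 pos [581.5  18.  129.1] F [ 0.8 -0.1  0.2] M [ 0.03 -0.12  0.  ] grip 0.15 58.9
-85 False
t 10.81 pos [581.5   5.5 129.2] F [ 0.6 -0.5  0.2] M [-0.11  0.04 -0.  ] grip 0.153 58.9
-75 False
t 11.29 pos [581.5  -4.3 129.1] F [ 0.6  0.1 -2.8] M [-0.01 -0.06  0.02] grip 0.158 58.7
-65 False
t 11.78 pos [581.6 -14.2 129.2] F [ 0.1 -0.9 -2.1] M [-0.01  0.01 -0.03] grip 0.154 58.6
```

View pics/c4.png

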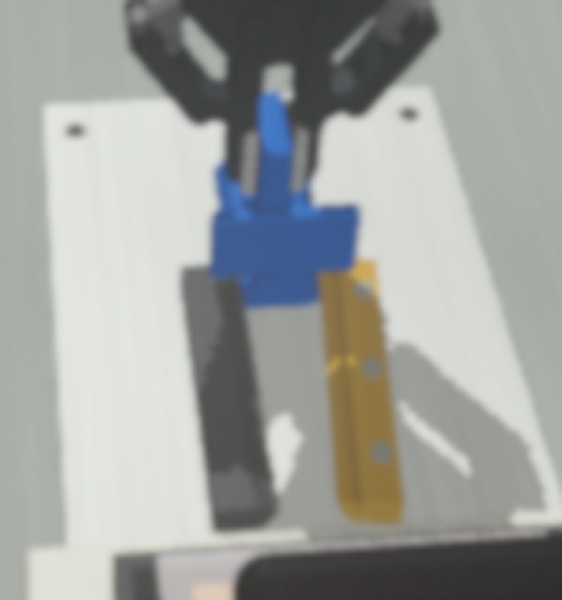

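The nose sits between the dark rail (inner edge ~(345,295)) and the gib (~(366,293)), with gaps on both sides and no side force. I release, go behind it and push on the rear face with shut fingers.

Run:
```python
from h import *
R=down(SY)
manip.move_l(S(-67,2.3,128.6),R,v=20);st()
command_gripper(0.5);st()
manip.move_l(S(-67,2.3,185),R,v=150)
command_gripper(0.0)
manip.move_l(S(-127,2.3,165),R,v=150)
manip.move_l(S(-127,2.3,107),R,v=100);manip.wait(.2);st()
print(manip.move_l(S(-108,2.3,107),R,v=30,threshold=12));st()
print(manip.move_l(S(-22,2.3,107),R,v=11,threshold=11));o=st()
manip.wait(.2);st();print('sealer x of tcp',-(o['eef_pos'][1]-SO[1]))
cv2.imwrite("pics/side4.png",cv2.cvtColor(read_camera("side"),cv2.COLOR_RGB2BGR))
s=cv2.imread("pics/side4.png");cv2.imwrite("pics/c5.png",cv2.resize(s[220:380,280:430],(562,600),interpolation=cv2.INTER_CUBIC))
```

```text
t 12.07 pos [581.7 -14.  129.1] F [-3.5 -0.4  5. ] M [-0.06  0.59 -0.03] grip 0.157 59.4
t 12.47 pos [581.7 -14.  128.5] F [ 0.4 -0.8 -0.7] M [ 0.04  0.06 -0.03] grip 0.505 0.0
t 14.98 pos [582.1  46.  108. ] F [ 0.3 -0.2 -1.3] M [ 0.04  0.03 -0.  ] grip 0.006 0.0
False
t 15.77 pos [581.5  26.9 107. ] F [-0.5 -1.   0.1] M [-0.06 -0.04 -0.03] grip -0.002 0.0
True
t 19.77 pos [580.8 -14.7 106.5] F [ 0.3 -0.3  0.5] M [ 0.04 -0.07 -0.04] grip 0.001 0.0
t 19.97 pos [580.3 -14.4 105.9] F [-0.2 -0.1 -0.2] M [ 0.03  0.02 -0.04] grip -0.003 0.0
sealer x of tcp -66.2996752313977
```

View pics/c5.png

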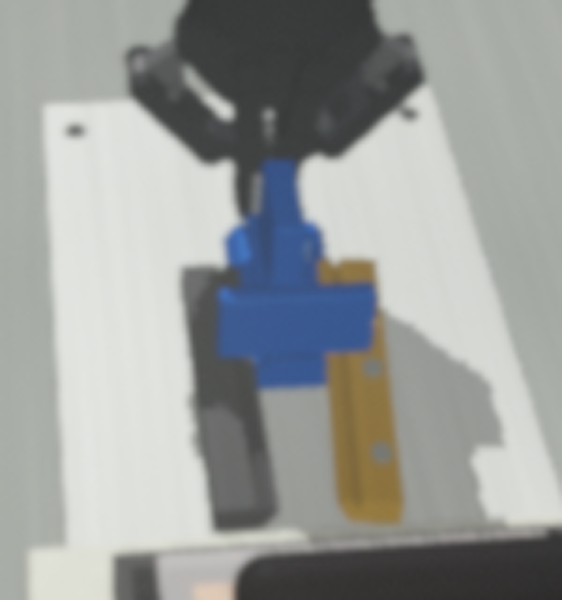

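The stop's nose is about halfway in (plate at ~(359,304)), but the force fell back to zero: it wasn't wedged, only a slip or a bump. I keep pushing.

Run:
```python
from h import *
R=down(SY)
for i in range(4):
    x=-(manip.observe()['eef_pos'][1]-SO[1])
    r=manip.move_l(S(-20,2.3,107),R,v=10,threshold=11);o=st();print(r,'x',round(-(o['eef_pos'][1]-SO[1]),1))
    manip.wait(.15);F=st()['contact_force'][1]
    if F>7 or not r:break
```

```text
t 21.26 pos [579.8 -17.3 105.6] F [0.1 0.7 0.1] M [ 0.07 -0.01  0.01] grip 0.001 0.2
True x -63.7
t 21.41 pos [579.3 -17.1 105. ] F [-0.8  0.7  0.7] M [ 0.06 -0.01  0.  ] grip -0.001 0.0
t 22.53 pos [578.9 -18.8 104.7] F [ 0.6  1.  -0.1] M [ 0.03 -0.04  0.  ] grip -0.003 0.2
True x -62.2
t 22.68 pos [578.4 -18.7 104.1] F [0.4 1.5 0.2] M [ 0.02  0.02 -0.03] grip 0.0 0.0
t 23.69 pos [578.  -19.6 103.6] F [-0.1 -0.1  1. ] M [ 0.09 -0.01  0.02] grip -0.002 0.2
True x -61.4
t 23.84 pos [577.6 -19.5 103.1] F [ 0.6 -0.  -0.8] M [0.02 0.01 0.03] grip -0.003 0.0
t 24.8 pos [577.3 -20.1 102.7] F [0.  1.5 2.9] M [ 0.13 -0.18 -0.  ] grip -0.001 1.8
True x -60.9
t 24.95 pos [577.3 -20.  102.7] F [0.9 0.7 4.1] M [ 0.13 -0.14  0.  ] grip -0.004 2.1
```

Each threshold stop makes the arm settle at its actual pose, so the force relaxes and the tool sags ~0.6 mm each time. I restore the height and push with small unthresholded target steps, reading the steady force.

Run:
```python
from h import *
R=down(SY)
manip.move_l(S(-68,2.3,107),R,v=30);manip.wait(.2);f0=st()['contact_force'][1]
x=-63.
log=[]
while x<-40:
    manip.move_l(S(x,2.3,107),R,v=10);manip.wait(.1)
    o=manip.observe();F=o['contact_force'][1]-f0
    log.append((round(x,2),round(-(o['eef_pos'][1]-SO[1]),2),round(F,1)))
    if F>16:break
    x+=.5 if F<4 else .25
    if o['time_s']>42:break
print(log);st()
manip.wait(.6);st()
```

```text
t 25.62 pos [581.5 -13.  106.8] F [ 0.1 -0.5 -0.3] M [ 0.01 -0.    0.01] grip 0.002 0.0
[(-63.0, np.float64(-63.05), np.float64(0.8)), (-62.5, np.float64(-62.52), np.float64(1.0)), (-62.0, np.float64(-62.01), np.float64(0.4)), (-61.5, np.float64(-61.69), np.float64(2.8)), (-61.0, np.float64(-61.62), np.float64(5.9)), (-60.75, np.float64(-61.58), np.float64(6.3)), (-60.5, np.float64(-61.52), np.float64(7.7)), (-60.25, np.float64(-61.52), np.float64(8.3)), (-60.0, np.float64(-61.44), np.float64(9.9)), (-59.75, np.float64(-61.4), np.float64(10.9)), (-59.5, np.float64(-61.33), np.float64(11.4)), (-59.25, np.float64(-61.25), np.float64(12.0)), (-59.0, np.float64(-61.1), np.float64(13.7)), (-58.75, np.float64(-60.96), np.float64(13.0)), (-58.5, np.float64(-60.83), np.float64(14.4)), (-58.25, np.float64(-60.7), np.float64(14.6)), (-58.0, np.float64(-60.58), np.float64(15.2)), (-57.75, np.float64(-60.44), np.float64(15.9)), (-57.5, np.float64(-60.31), np.float64(16.7))]
t 32.67 pos [581.6 -20.7 107. ] F [-0.2 16.2  1.9] M [ 2.65  0.05 -0.06] grip -0.002 8.0
t 33.27 pos [581.6 -20.7 107. ] F [ 0.  16.   1.9] M [ 2.61  0.01 -0.02] grip -0.0 8.0
```

Run:
```python
from h import *
R=down(SY)
manip.move_l(S(-57.1,2.3,107),R,v=5);manip.wait(.2);st()
manip.move_l(S(-56.8,2.3,107),R,v=5);manip.wait(.8);st()
manip.move_l(S(-63,2.3,107),R,v=15)
manip.move_l(S(-125,2.3,107),R,v=100);manip.move_l(S(-125,2.3,230),R,v=150);manip.movep(S(-230,0,300),R);manip.wait(.3);st()
for n in("side","top"):cv2.imwrite(f"pics/{n}5.png",cv2.cvtColor(read_camera(n),cv2.COLOR_RGB2BGR))
k=lambda im,x,y,w,h,W,H:cv2.resize(im[y:y+h,x:x+w],(W,H),interpolation=cv2.INTER_CUBIC)
t=cv2.imread("pics/top5.png");s=cv2.imread("pics/side5.png")
cv2.imwrite("pics/c6.png",np.hstack([k(s,280,220,150,160,400,427),k(t,355,110,150,160,400,427)]))
```

```text
t 33.73 pos [581.5 -20.9 107. ] F [-0.8 17.8  2.5] M [ 2.84  0.08 -0.01] grip 0.002 8.4
t 34.77 pos [581.5 -21.1 107. ] F [-1.  17.6  2.2] M [2.9  0.12 0.01] grip -0.003 8.8
t 37.94 pos [578.7 148.  298.9] F [0.4 0.3 0.6] M [-0.02 -0.03 -0.03] grip -0.004 0.0
```

View pics/c6.png

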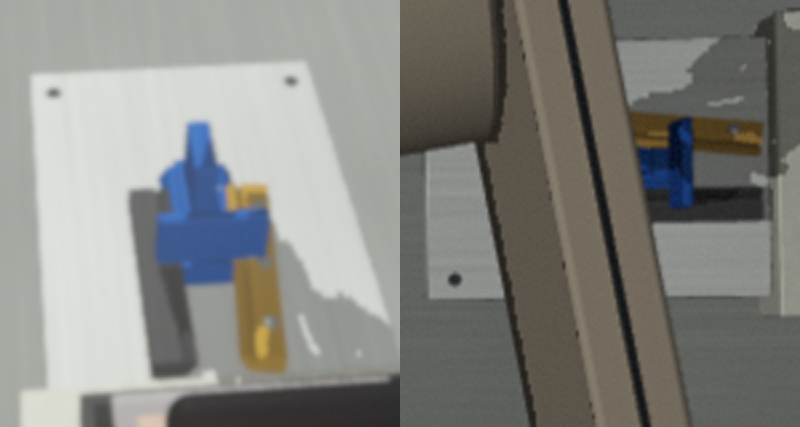

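The stop sits between both rails (side: plate ~(359,308), nose bottom ~(358,325)), and the gripper is clear. One quick check that it is square.

Run:
```python
from h import *
s=cv2.imread("pics/side5.png");b=s[...,0].astype(float)-s[...,2]
for nm,e,z in(("plate bottom front z47",edge(b,list(range(342,348)),312,325,0,-1),47),("nose bottom z30",edge(b,range(352,366),318,332,0,-1),30)):
    P=cast("side",e,z)[:,:2];v=cv2.fitLine(P.astype(np.float32),cv2.DIST_HUBER,0,.01,.01).ravel();print(nm,v.round(3),np.degrees(np.arctan2(v[1],v[0])).round(2),'sealer x',round(-(v[3]-SO[1]),1))
g=s.mean(2);e=edge(g,range(343,376),295,303,0,-1);P=cast("side",e,81)[:,:2];v=cv2.fitLine(P.astype(np.float32),cv2.DIST_HUBER,0,.01,.01).ravel();print("plate top",v.round(3),np.degrees(np.arctan2(v[1],v[0])).round(2))
```

```text
plate bottom front z47 [ 9.99000e-01  4.00000e-02  5.58913e+02 -1.10028e+02] 2.29 sealer x 29.0
nose bottom z30 [ 1.00000e+00  1.50000e-02  5.80682e+02 -1.12480e+02] 0.88 sealer x 31.5
plate top [ 1.00000e+00 -1.00000e-02  5.80786e+02 -1.05165e+02] -0.57
```

```bash
python3 -c "
from rig import *
print(order.finish_job())"
```

```text
the job is handed in; nothing more can be done
None
```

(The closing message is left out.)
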